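# Lay the bonding bottle in the mixer cradle and clamp it

### The job

The bonding agent has to be mixed: take the dark dropper bottle with the magenta cap and lay it on its side in the sloping blue cradle of the bottle mixer, cap at the upper end, and let go of it. Then swing the red cam lever all the way, a quarter turn, until it is in line with the cradle, so that the bottle is pushed tight against the end stop. Do not let the bottle tip over onto the worktop, and leave the blue-capped bottle, the glass dish and the gauze carton where they stand.

Things in the scene. Friction and masses are not known exactly. Their poses are not given: they have to be found in the camera images.
- bond_center (a point): centre (half-way up, on the axis) of the loose dropper bottle with dark body and magenta cap that is to be mixed; starts upright. 68 tall, about 30 g; round body 26 in diameter for the lower 47, cap above it about 18. Its z axis points from base to cap. It may change places with the blue-capped bottle
- cradle: sloping blue V cradle of the bottle mixer. Origin: where the bottle's centre lies when clamped, 78 above the worktop. x: along the lying bottle, uphill, 20 degrees above level, to the cap end; y level across; z square to the trough. Trough from x=-46 to +10, only 21 wide (less than the bottle: fingers can pass both sides), touching the bottle's body below; the 18 wide rail under it goes down to z=-27
- stop_face (a point): middle of the face of the aluminium end stop at the cradle's upper end, against which the cap's top is pressed: on the bottle's axis, 34 uphill of the cradle's origin. The stop is a plate 6 thick, 19 wide, reaching 7 above the axis
- pusher_face (a point): middle of the face of the round rubber pusher, 16 in diameter, at the cradle's lower end. It moves uphill with the cam lever: 46 downhill of the cradle's origin with the lever open, 34 with it closed, so the open gap from pusher to stop is 80 for the 68 long bottle
- mixer: white bottle mixer that carries cradle and lever, fixed to the worktop, in another place and yaw each time. Origin on the worktop under the housing; x axis level, towards the cradle's upper end. Housing 185 (x) by 104, top 30 above the worktop; the grey cam block on it, 46x42, reaches from x=-89 to -43 and 70 high; the cradle's origin is at x=+20
- cam_knob (a point): middle of the grip of the upright red round knob at the end of the cam lever: 14 in diameter, its free part 28 tall (14 above and below this point), about 96 above the worktop; the red arm under it is 12 wide. It moves with the lever, 50 from the lever's axis
- cam_axis (a point): point on the vertical axis of the cam lever, level with the middle of its knob
- cam (a joint): angle of the red cam lever, rad: 0 = open, arm square to the cradle, knob on the cradle's +y side; turns anticlockwise seen from above to the stop at 1.52 = clamped, arm in line with the cradle and pointing away from it. Starts between 0 and 0.2. It stays where it is left (friction, about 2 N at the knob, a little more when pressing the bottle)
- primer_bottle: bystander: white dropper bottle with a blue cap, 26 diameter, 68 tall, loose and upright; origin at the middle of its underside
- dish: bystander: small octagonal glass dish, 31 wide, 26 tall, loose; origin at the middle of its underside
- gauze: bystander: teal gauze carton 94x62x36, loose; origin at the middle of its underside. Behind and above it, at x > 0.57 m and y > 0.05 m, a fixed glass wall shelf hangs about 550 above the worktop: keep the wrist and forearm clear of it
There are look-alikes about, which are no part of the job. Leave any purple look-alike of the part that bears bond_center alone.

How it is judged:
On the way:
1. the bottle lies on its side in the cradle, cap uphill, let go, while the lever is still open (x of bond_center in the frame of cradle between -0.015 and 0.003 m and y of bond_center in the frame of cradle between -0.004 and 0.004 m and z of bond_center in the frame of cradle between -0.004 and 0.004 m and angle between the z axis of bond_center and the x axis of cradle, either way round below 0.12 rad and angle between bond_center's own z axis and vertical below 1.5 rad and contact force between the fingers and bond_bottle below 0.1 N and value of joint cam below 0.5 rad), for 0.2 s.
At the end, for the whole second after the job is handed in: The magenta-capped bottle lies at rest in the cradle, cap uphill, its centre within 3.5 mm along, 4 mm across and 4 mm in height of the clamped place and its axis within 0.12 rad of the cradle's, and the cam lever stands past 1.35 rad (x of bond_center in the frame of cradle between -0.0035 and 0.0025 m and y of bond_center in the frame of cradle between -0.004 and 0.004 m and z of bond_center in the frame of cradle between -0.004 and 0.004 m and angle between the z axis of bond_center and the x axis of cradle, either way round below 0.12 rad and angle between bond_center's own z axis and vertical below 1.5 rad and value of joint cam above 1.35 rad and linear speed of bond_bottle below 0.02 m/s); the robot touches nothing.
It fails at once if the magenta-capped bottle is tipped over or laid down on the worktop (angle between bond_center's own z axis and vertical above 1 rad and height (world z) of bond_center below 0.025 m).
It fails at once if the blue-capped bottle is moved more than 20 mm (distance of primer_bottle from where it was at the start of the episode above 0.02 m).
It fails at once if the glass dish is moved more than 20 mm (distance of dish from where it was at the start of the episode above 0.02 m).
It fails at once if the gauze carton is moved more than 20 mm (distance of gauze from where it was at the start of the episode above 0.02 m).
It also fails if it takes over 54 s, if anything falls off the work surface, if the arm or the gripper's body presses on something with over 40 N, if the wrist force passes 120 N, or if a joint passes its speed limit or range.

### The arm

A 6-joint arm with a two-finger parallel gripper is mounted at the origin on a cart in front of the work surface, level with it; the furniture and walls round the work are solid. World frame = base frame: x ahead of the robot, y to its left, z up, the work surface at z = 0. Lengths are in m, angles in rad, forces in N, time in s.
With the tool pointing down it reaches from about 0.4 to 0.925 m from the base axis. Payload 3.4 kg.
Tool frame: the origin (TCP) lies between the finger pads; the fingertips stand 25 mm ahead of it and the grasp point (between the pads) lies 6 mm ahead of it; z points along the fingers, x is the direction in which the jaws open and shut, and the axes are right-handed (so a half turn about z gives the same grasp; the last joint's range is limited). The gripper opens to 85 mm and grips with 20 to 120 N. Pads are 22 mm wide; open, the fingers measure 114 mm over their backs; the gripper's body (76 mm by 85 mm) begins 54 mm behind the grasp point. The pads swing forward as they close: fully open they stand 13 mm farther back than shut.
Start: joints at [-1.385, 0.307, 1.506, -0, 1.328, -0.073], TCP at [0.148, -0.556, 0.256] pointing down, gripper open.
Joint ranges: [-3.12, 3.12], [-1.05, 2.28], [0.14, 2.33], [-1.42, 4.57], [0.1, 2.73], [-2.68, 2.68]. Speed limits (rad/s): [2.57, 2.57, 3.14, 3.14, 3.14, 3.14].

### API

Orientations are given as a rotation vector (axis times angle).
In Python, from plant import ctrl gives the robot as it stands.
- The arm moves only by the tool play_rows, never from a script. Its argument "rows" is a list that holds one entry, the list of rows, each a list of 7 numbers: the turn, a rotation vector about the tool's x, y, z scaled (see below), then the shift along the tool's x, y, z scaled (see below), then the closure, from 0 (fully open) to 1 (shut). A call has 1 to 5 rows; each row is the pose to reach, as a shift and turn from the pose measured when the call began, along the tool's axes at that moment; what a row does not reach only later rows make up. The controller multiplies each number of a shift by 0.2 m and each number of a turn by 0.5 rad. A row lasts 1/8 s, in which the tool goes at most 62.5 mm and 10.7 degrees, less where a joint would pass 70% of its speed; a pose out of reach is approached as far as the arm can. A call with a number of a shift or a turn outside -1 to 1 is refused whole. A call with a gripper value outside its range is refused whole. The fingers move at their own pace and stop on an object; "squeeze" is the grip in N (left out, the last holds). Time passes only in rows, so rows that repeat a pose let the fingers close. It gives the time, the measured TCP pose, the force and the opening at its end, in the units of the state.
- ctrl.state(): the state, without advancing time (a new reading comes with each control period).
- ctrl.read_camera(name): name is "scene" or "top" or "wrist"; returns a dict with "pixels" (420x560x3 uint8, red, green, blue), "fx", "fy", "cx", "cy" (pixels), "R" (3x3) and "t" (3): a world point X has camera coordinates R X + t. Camera axes: x right, y down, z forward; pixel columns grow to the right and rows downward; lengths in m; the calibration is good to about 2 mm. A picture is of the moment at which its call begins. There is no depth.
- ctrl.job_done(): hands the job in, once; it reports no verdict.
Trained networks look in the newest picture that a camera, given by its name, has taken for a name from the list of things; names that differ only in an ending like _2 or _b are one class to them, and where a whole thing is asked for, a point or a joint stands for the part that bears it (a point fixed in the world has none). Each returns a list of dicts, best first, with "confidence" (0 to 1); they miss things now and then, are a little off and sometimes report something else, mostly with a low value. They report only what shows in the picture. A call takes as long as a camera call. They do not tell look-alikes from the thing itself.
- ctrl.look_for(camera, target): "centre" ([x, y, z] in m, in world coordinates, good to about 4 mm: the middle of the surface that is visible of it).
- ctrl.pinpoint(camera, target): "centre" ([x, y, z] in m, in world coordinates, good to about 4 mm: a listed point, or the origin of a listed thing).
The state is a dict: "t": time; "q": joint angles; "dq": joint speeds; "joint_efforts": joint torques, N m; "tool_pos": TCP position; "orientation": TCP orientation; "force": force on the tool from outside, world axes, zero at the start; "wrist_torque": the same for the moment, N m; "grip_width": opening from 0.0 (shut) to 1.0 (fully open).
Only numpy, scipy, OpenCV 4.12 (cv2) and the standard library are available. Lean on these libraries where they do the work, as an engineer would, in place of code of your own. Each camera call takes 0.05 s, during which the arm holds its last target.

## Working session

There is one attempt and no reset: what is moved stays moved. The work goes in short steps, Python scripts to look and compute and a tool call to move; the robot and the scene stay as the last step left them, time stands still between calls to the robot, and variables do not carry over. Pictures are saved under pics/ and viewed, and the job is handed in when it is done.

Besides the shell and the picture viewer there is one more tool, called after "Request:" as a command line: name --argument value ..., lists and objects as JSON in quotes. play_rows: Moves the arm, as the interface text tells. Shifts and turns lie within -1 to 1; 1 stands for 0.2 m of shift or 0.5 rad of turn. Its arguments: {"type":"object","properties":{"rows":{"type":"array","items":{"type":"array","items":{"type":"array","items":{"type":"number"}}}},"squeeze":{"type":"number"}},"required":["rows"]}

```bash
ls; mkdir -p pics
cat > h.py <<'E'
import numpy as np, cv2
from scipy.spatial.transform import Rotation as Ro
from plant import ctrl
def snap(c,name):
    d=ctrl.read_camera(c); cv2.imwrite('pics/'+name+'.png',d['pixels'][:,:,::-1]); return d
def proj(d,X):
    c=np.array(d['R'])@np.array(X)+np.array(d['t']); return d['fx']*c[0]/c[2]+d['cx'],d['fy']*c[1]/c[2]+d['cy']
E
python3 - <<'E'
from h import *
s=ctrl.state();print(s)
for c in ['scene','top']:
    snap(c,c+'0')
    for n in ['bond_center','cradle','stop_face','pusher_face','mixer','cam_knob','cam_axis','primer_bottle','dish','gauze']:
        print(c,n,[(np.round(r['centre'],3).tolist(),round(r['confidence'],2)) for r in ctrl.pinpoint(c,n)][:4])
E
```

```text
pics
{'t': 0.0, 'q': array([-1.38449691e+00,  3.07584956e-01,  1.50768071e+00, -1.06128217e-05,
        1.32840262e+00, -7.35261847e-02]), 'dq': array([-0.00094451, -0.00197598, -0.00032985, -0.00092905, -0.00062338,
       -0.0003452 ]), 'joint_efforts': array([-1.77811085e-03, -4.57551348e+01, -2.51915449e+01, -2.14604552e-04,
        1.31165085e-02,  1.03840239e-05]), 'tool_pos': array([ 0.14756167, -0.55506898,  0.25537138]), 'orientation': array([-2.48941609e+00,  1.91409737e+00,  2.44142045e-03]), 'force': array([ 0.51642986, -0.39311037,  0.08529614]), 'wrist_torque': array([-0.0190205 , -0.0218033 ,  0.00628217]), 'grip_width': 0.9997145279585902}
scene bond_center [([0.37, 0.116, 0.035], 0.91), ([0.458, 0.141, 0.037], 0.54), ([0.352, 0.198, 0.003], 0.48)]
scene cradle [([0.493, -0.082, 0.076], 0.56)]
scene stop_face [([0.482, -0.054, 0.09], 0.9)]
scene pusher_face [([0.482, -0.052, 0.09], 0.5), ([0.509, -0.123, 0.061], 0.43)]
scene mixer [([0.498, -0.1, 0.002], 0.95)]
scene cam_knob [([0.473, -0.18, 0.092], 0.69)]
scene cam_axis [([0.52, -0.16, 0.099], 0.81), ([0.59, 0.133, 0.003], 0.38)]
scene primer_bottle [([0.445, 0.288, -0.004], 0.88), ([0.479, -0.053, 0.089], 0.71)]
scene dish [([0.349, 0.192, 0.004], 0.86)]
scene gauze [([0.588, 0.136, 0.004], 0.8)]
top bond_center [([0.377, 0.119, 0.034], 0.64), ([0.449, 0.144, 0.032], 0.46)]
top cradle [([0.495, -0.087, 0.08], 0.86), ([0.441, 0.291, -0.003], 0.65), ([0.597, 0.134, -0.001], 0.62)]
top stop_face [([0.483, -0.051, 0.09], 0.87)]
top pusher_face [([0.5, -0.099, -0.0], 0.74), ([0.505, -0.124, 0.064], 0.48)]
top mixer [([0.499, -0.098, 0.001], 0.9)]
top cam_knob [([0.598, 0.132, 0.0], 0.74), ([0.474, -0.181, 0.092], 0.65)]
top cam_axis [([0.52, -0.164, 0.096], 0.63)]
top primer_bottle [([0.443, 0.288, -0.001], 0.65)]
top dish [([0.351, 0.188, 0.003], 0.6)]
top gauze [([0.597, 0.136, 0.0], 0.67)]
```

View pics/scene0.png

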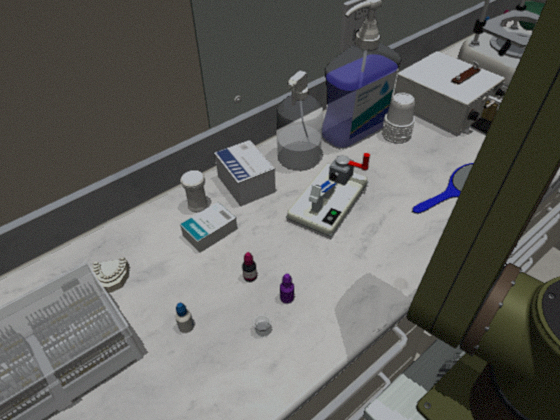

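View pics/top0.png

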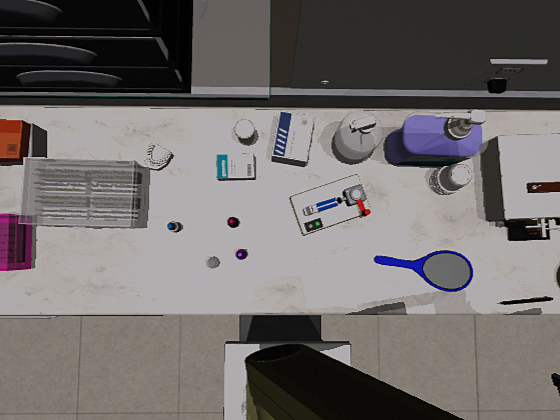

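The magenta bottle is near (0.455, 0.143), scene pixel (249,267). The purple look-alike is near (0.373, 0.118), scene pixel (287,288). The mixer's uphill direction points mostly along +y. I'll move in for a wrist-camera view.

```bash
cat >> h.py <<'E'
def frame():
    s=ctrl.state(); return np.array(s['tool_pos']),Ro.from_rotvec(s['orientation'])
def go(p,R):
    """numbers for one row to get to TCP p, rotation R"""
    p0,R0=frame(); d=R0.inv().apply(np.array(p)-p0)/0.2; w=(R0.inv()*R).as_rotvec()/0.5
    print('ROW',np.round(w,3).tolist(),np.round(d,3).tolist()); return w,d
def mk(z,x):
    z=np.array(z,float);z/=np.linalg.norm(z);x=np.array(x,float);x-=z*(x@z);x/=np.linalg.norm(x)
    return Ro.from_matrix(np.array([x,np.cross(z,x),z]).T)
def st():
    s=ctrl.state();R=Ro.from_rotvec(s['orientation']).as_matrix()
    print('t',round(s['t'],2),'p',np.round(s['tool_pos'],4),'x',np.round(R[:,0],3),'z',np.round(R[:,2],3),'q',np.round(s['q'],2),'F',np.round(s['force'],1),'g',round(s['grip_width'],3))
E
python3 - <<'E'
from h import *
st(); snap('wrist','w0')
d=ctrl.read_camera('wrist');p,R=frame()
C=-np.array(d['R']).T@np.array(d['t']);print('cam in tool',R.inv().apply(C-p),R.inv().as_matrix()@np.array(d['R']).T)
u=np.array([-.322,.947,0]);
for sg in (1,-1): go([0.5,-0.09,0.3],mk([0,0,-1],sg*np.array([-.947,-.322,0])))
E
```

```text
t 1.1 p [ 0.1477 -0.5557  0.2563] x [ 0.257 -0.966  0.   ] z [ 0. -0. -1.] q [-1.38  0.31  1.51  0.    1.33 -0.07] F [ 0.  -0.7  0.5] g 1.0
cam in tool [-0.0004359  -0.0652721  -0.11790409] [[ 9.99999901e-01 -1.48879211e-04  4.20448597e-04]
 [ 3.41420713e-05  9.65432798e-01  2.60652089e-01]
 [-4.44720542e-04 -2.60652049e-01  9.65432707e-01]]
ROW [0.0, -0.0, 3.006] [-1.798, -2.301, -0.219]
ROW [0.0, 0.0, -3.277] [-1.798, -2.301, -0.219]
```

View pics/w0.png

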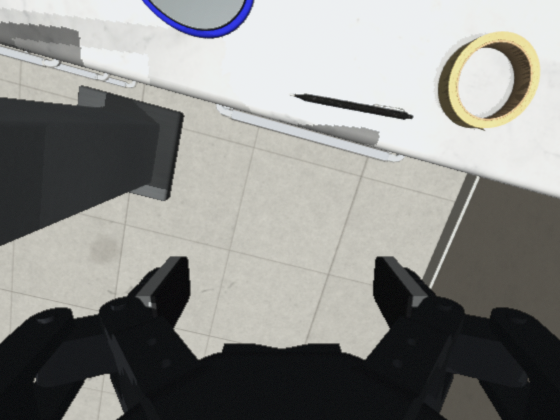

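Run:
```python
from h import *
go([0.473,-0.023,0.3],mk([0,0,-1],[.947,.322,0]))
```

```text
ROW [0.0, 0.0, -3.277] [-2.156, -2.256, -0.219]
```

Request:
play_rows --rows '[[[0,0,-0.35,-0.23,-0.24,-0.1,0],[0,0,-0.7,-0.46,-0.48,-0.15,0],[0,0,-1,-0.69,-0.72,-0.2,0],[0,0,-1,-0.9,-0.95,-0.2,0],[0,0,-1,-0.9,-0.95,-0.2,0]]]'

```text
t: 1.82
tool_pos: [0.2861, -0.3299, 0.2967]
orientation: [-2.888, 1.234, -0.001]
force: [-0.3, -0.5, -0.3]
grip_width: 0.999
```

Run:
```python
from h import *
st();go([0.473,-0.023,0.3],mk([0,0,-1],[.947,.322,0]))
```

```text
t 1.82 p [ 0.2861 -0.3299  0.2967] x [ 0.691 -0.722  0.   ] z [ 0.001  0.    -1.   ] q [-0.95  0.08  1.7   0.    1.36 -0.15] F [-0.3 -0.5 -0.3] g 0.999
ROW [-0.001, -0.001, -2.27] [-0.462, -1.736, -0.015]
```

Request:
play_rows --rows '[[[0,0,-0.37,-0.08,-0.3,0,0],[0,0,-0.74,-0.17,-0.6,0,0],[0,0,-1,-0.25,-0.9,0,0],[0,0,-1,-0.27,-1,0,0],[0,0,-1,-0.27,-1,0,0]]]'

```text
t: 2.45
tool_pos: [0.3941, -0.1521, 0.2969]
orientation: [3.105, -0.476, 0.001]
force: [-0.0, 0.1, -0.1]
grip_width: 1.001
```

Run:
```python
from h import *
st();go([0.473,-0.023,0.3],mk([0,0,-1],[.947,.322,0]))
```

```text
t 2.45 p [ 0.3941 -0.1521  0.2969] x [ 0.954 -0.3    0.001] z [ 0.001 -0.    -1.   ] q [-0.47  0.06  1.73  0.    1.36 -0.16] F [-0.   0.1 -0.1] g 1.001
ROW [0.0, -0.002, -1.264] [0.183, -0.734, -0.015]
```

Request:
play_rows --rows '[[[0,0,-0.35,0.06,-0.25,0,0],[0,0,-0.7,0.12,-0.5,0,0],[0,0,-1,0.18,-0.73,0,0],[0,0,-1,0.18,-0.73,0,0]]]'

```text
t: 2.95
tool_pos: [0.4738, -0.0231, 0.2968]
orientation: [3.126, 0.311, 0.002]
force: [-0.1, 0.7, -0.5]
grip_width: 1.001
```

Request:
play_rows --rows '[[[0,0,-0.27,0,0,0,0],[0,0,-0.27,0,0,0,0]]]'

```text
t: 3.2
tool_pos: [0.4734, -0.0249, 0.2966]
orientation: [3.098, 0.514, 0.001]
force: [-1.0, 0.1, 0.3]
grip_width: 0.997
```

Run:
```python
from h import *
st()
d=snap('wrist','w1')
for n in ['bond_center','cradle','stop_face','pusher_face','mixer','cam_knob','cam_axis']:
    print(n,[(np.round(r['centre'],4).tolist(),round(r['confidence'],2)) for r in ctrl.pinpoint('wrist',n)][:4])
```

```text
t 3.2 p [ 0.4734 -0.0249  0.2966] x [0.946 0.323 0.   ] z [ 0.001 -0.001 -1.   ] q [-0.14  0.13  1.64 -0.    1.37 -0.47] F [-1.   0.1  0.3] g 0.997
bond_center [([0.374, 0.1143, 0.0358], 0.96), ([0.4516, 0.1399, 0.0315], 0.93)]
cradle [([0.4922, -0.0819, 0.0778], 0.77)]
stop_face [([0.4764, -0.0554, 0.0889], 0.67)]
pusher_face [([0.5022, -0.1253, 0.0657], 0.71)]
mixer [([0.4984, -0.0998, 0.0021], 0.79)]
cam_knob [([0.4996, -0.0995, -0.0015], 0.74), ([0.4502, 0.1406, 0.0311], 0.72), ([0.4783, -0.1785, 0.0962], 0.63)]
cam_axis [([0.519, -0.1611, 0.094], 0.57)]
```

View pics/w1.png

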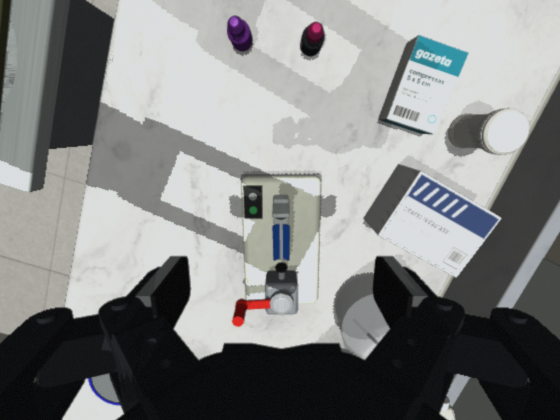

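The picture shows the mixer in mid-image: housing cols 243–321, rows 175–303, cradle at (281,243), red lever at about (240,315). The magenta bottle is at (313,38) and the purple one at (239,33). I'll refine the mixer pose with an overlay.

```bash
cat > ov.py <<'E'
from h import *
import sys,pickle
def draw(d,x,y,yaw,name,box,k=4,cam=0.1):
    im=d['pixels'][:,:,::-1].copy(); r0,r1,c0,c1=box
    im=cv2.resize(im[r0:r1,c0:c1],None,fx=k,fy=k,interpolation=cv2.INTER_CUBIC)
    u=np.array([np.cos(yaw),np.sin(yaw),0]);v=np.array([-u[1],u[0],0]);O=np.array([x,y,0])
    M=lambda a,b,c:O+a*u+b*v+np.array([0,0,c])
    P=lambda X:tuple(int(round(q)) for q in ((proj(d,X)[0]-c0+.5)*k,(proj(d,X)[1]-r0+.5)*k))
    def poly(pts,col,close=True): cv2.polylines(im,[np.array([P(p) for p in pts])],close,col,1)
    for z in (0,.03): poly([M(a,b,z) for a,b in ((-.0925,-.052),(.0925,-.052),(.0925,.052),(-.0925,.052))],(0,255,0))
    poly([M(a,b,.07) for a,b in ((-.089,-.021),(-.043,-.021),(-.043,.021),(-.089,.021))],(0,255,255))
    s,c=np.sin(np.radians(20)),np.cos(np.radians(20)); C=lambda a,b,e:M(.02+a*c-e*s,b,.078+a*s+e*c)
    poly([C(.034,-.0095,.007),C(.034,.0095,.007),C(.04,.0095,.007),C(.04,-.0095,.007)],(255,0,255))
    poly([C(-.046,-.0105,-.008),C(.01,-.0105,-.008),C(.01,.0105,-.008),C(-.046,.0105,-.008)],(0,128,255))
    cv2.circle(im,P(C(-.046,0,0)),3,(0,0,255),-1)
    A=M(-.066,0,.096); 
    cv2.circle(im,P(A),3,(255,255,0),-1)
    k1=A+.05*(np.cos(cam)*v-np.sin(cam)*u)
    for z in (-.014,.014): cv2.circle(im,P(k1+[0,0,z]),3,(255,0,0),-1)
    cv2.imwrite('pics/'+name+'.png',im)
E
python3 - <<'E'
from ov import *
d=ctrl.read_camera('wrist');pickle.dump(d,open('w1.pkl','wb'))
draw(d,.4985,-.0990,np.radians(108.8),'ov1',(165,335,215,345))
E
```

```text
(no output)
```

View pics/ov1.png

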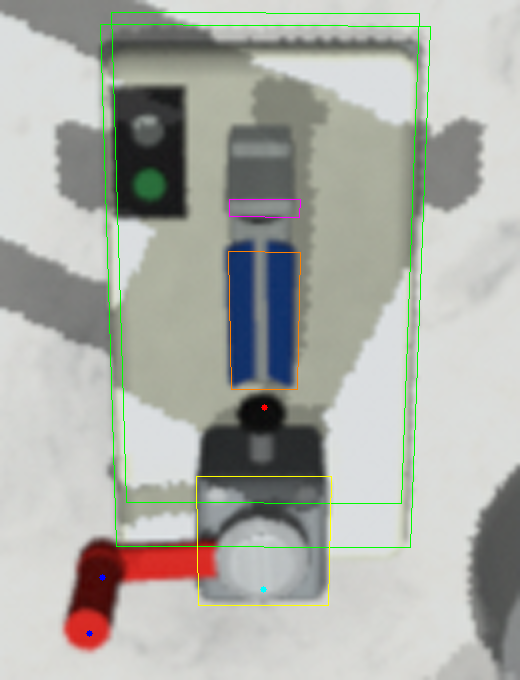

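Run:
```python
from h import *
u=np.array([-.322,.947,0]);f=np.radians(50)
z=-np.cos(f)*np.array([0,0,1])+np.sin(f)*u
R=mk(z,[.947,.322,0])
G=np.array([.453,.141,.030]);print(G-.106*z)
go([.485,.04,.17],R)
```

```text
[0.47914663 0.06410293 0.09813549]
ROW [1.747, 0.002, 0.01] [0.156, -0.281, 0.634]
```

Request:
play_rows --rows '[[[0.35,0,0,0.05,-0.1,0.1,0.3],[0.7,0,0,0.1,-0.2,0.3,0.3],[1,0,0,0.15,-0.28,0.45,0.3],[1,0,0,0.16,-0.28,0.6,0.3],[1,0,0,0.16,-0.28,0.63,0.3]]]'

```text
t: 4.28
tool_pos: [0.485, 0.04, 0.1689]
orientation: [-2.609, -0.436, 0.115]
force: [0.3, -0.1, 1.2]
grip_width: 0.699
```

Run:
```python
from h import *
st()
u=np.array([-.322,.947,0]);f=np.radians(50)
z=-np.cos(f)*np.array([0,0,1])+np.sin(f)*u
go([.485,.04,.17],mk(z,[.947,.322,0]))
```

```text
t 4.28 p [0.485  0.04   0.1689] x [ 0.945  0.326 -0.003] z [-0.159  0.454 -0.877] q [-0.29  0.41  1.72  0.41  1.34 -0.78] F [ 0.3 -0.1  1.2] g 0.699
ROW [0.743, 0.01, 0.003] [-0.0, -0.002, -0.005]
```

Request:
play_rows --rows '[[[0.37,0,0,0,0,0,0.3],[0.74,0,0,0,0,0,0.3],[0.74,0,0,0,0,0,0.3]]]'

```text
t: 4.65
tool_pos: [0.4858, 0.0384, 0.1674]
orientation: [-2.246, -0.371, 0.18]
force: [0.9, 0.2, 0.5]
grip_width: 0.698
```

Run:
```python
from h import *
import pickle
st()
d=snap('wrist','w2');pickle.dump(d,open('w2.pkl','wb'))
for c in ('wrist','scene','top'):
  if c!='wrist': ctrl.read_camera(c)
  print([(np.round(r['centre'],4).tolist(),round(r['confidence'],2)) for r in ctrl.pinpoint(c,'bond_center')][:4])
im=d['pixels'][:,:,::-1].copy()
for g in ([.4525,.1405,.068],[.4525,.1405,.034],[.4525,.1405,.0]):
    a=proj(d,g);print(a);cv2.circle(im,(int(a[0]),int(a[1])),2,(0,255,0),-1)
cv2.imwrite('pics/w2b.png',im)
```

```text
t 4.65 p [0.4858 0.0384 0.1674] x [ 0.946  0.324 -0.005] z [-0.251  0.723 -0.644] q [-0.42  0.57  1.67  0.59  1.58 -0.96] F [0.9 0.2 0.5] g 0.698
[([0.3718, 0.117, 0.0357], 0.77), ([0.4527, 0.1402, 0.0329], 0.59)]
[([0.4558, 0.1384, 0.0335], 0.84), ([0.3703, 0.1169, 0.0379], 0.72)]
[([0.4524, 0.1424, 0.0319], 0.67), ([0.3737, 0.1195, 0.0357], 0.56)]
(np.float64(284.14036258812223), np.float64(211.90344216670172))
(np.float64(284.05643914827834), np.float64(231.40469597200013))
(np.float64(283.98674020709234), np.float64(247.60060911091236))
```

View pics/w2b.png

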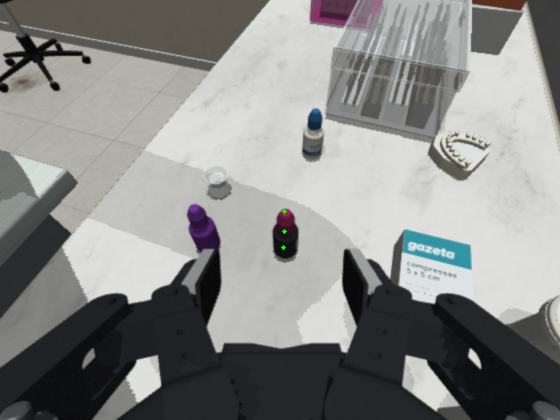

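The overlay sits on the magenta bottle (cap (286,218), base (285,250)). Now I'll approach along the tool axis.

Run:
```python
from h import *
u=np.array([-.322,.947,0]);f=np.radians(50)
z=-np.cos(f)*np.array([0,0,1])+np.sin(f)*u
R=mk(z,[.947,.322,0])
G=np.array([.453,.141,.030])
go(G-.106*z,R);go(G-.056*z,R);go(G-.006*z,R)
```

```text
ROW [0.009, 0.01, 0.007] [0.011, 0.199, 0.324]
ROW [0.009, 0.01, 0.007] [0.013, 0.198, 0.574]
ROW [0.009, 0.01, 0.007] [0.014, 0.196, 0.824]
```

Request:
play_rows --rows '[[[0.01,0.01,0.01,0.01,0.1,0.16,0.3],[0.01,0.01,0.01,0.011,0.2,0.32,0.3],[0.01,0.01,0.01,0.013,0.2,0.45,0.3],[0.01,0.01,0.01,0.013,0.2,0.57,0.3],[0.01,0.01,0.01,0.013,0.2,0.57,0.3]]]'

```text
t: 5.58
tool_pos: [0.4657, 0.101, 0.0668]
orientation: [-2.244, -0.372, 0.177]
force: [0.1, 0.1, 0.4]
grip_width: 0.703
```

Run:
```python
from h import *
st()
d=ctrl.read_camera('wrist')
print([(np.round(r['centre'],4).tolist(),round(r['confidence'],2)) for r in ctrl.pinpoint('wrist','bond_center')][:4])
im=d['pixels'][:,:,::-1].copy()
for g in ([.453,.141,.068],[.453,.141,.034],[.453,.141,.0]):
    a=proj(d,g);cv2.circle(im,(int(a[0]),int(a[1])),2,(0,255,0),-1)
cv2.imwrite('pics/w3.png',im)
u=np.array([-.322,.947,0]);f=np.radians(50)
z=-np.cos(f)*np.array([0,0,1])+np.sin(f)*u
R=mk(z,[.947,.322,0])
go(np.array([.453,.141,.030])-.006*z,R)
```

```text
t 5.58 p [0.4657 0.101  0.0668] x [ 0.946  0.324 -0.002] z [-0.249  0.725 -0.642] q [-0.34  0.69  1.82  0.67  1.33 -1.07] F [0.1 0.1 0.4] g 0.703
[([0.375, 0.1179, 0.037], 0.77), ([0.4523, 0.1408, 0.0289], 0.62)]
ROW [0.003, -0.0, 0.001] [-0.003, 0.001, 0.257]
```

View pics/w3.png

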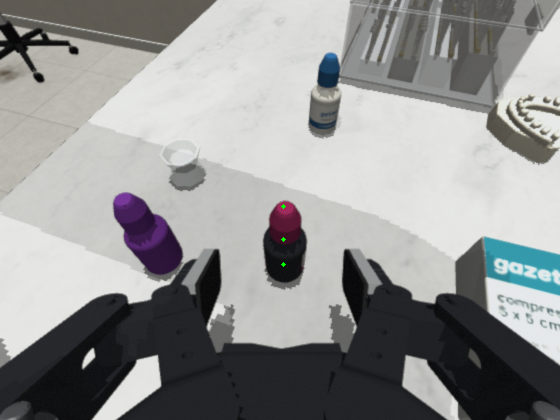

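Request:
play_rows --rows '[[[0,0,0,0.001,0,0.13,0.3],[0,0,0,0.001,0,0.257,0.3],[0,0,0,0.001,0,0.257,0.3],[0,0,0,0.001,0,0.257,0.3]]]'

```text
t: 6.18
tool_pos: [0.4564, 0.1361, 0.0348]
orientation: [-2.246, -0.373, 0.17]
force: [-0.1, -0.8, 0.9]
grip_width: 0.702
```

Request:
play_rows --rows '[[[0,0,0,0,0,0,0.8],[0,0,0,0,0,0,1],[0,0,0,0,0,0,1],[0,0,0,0,0,0,1]]]' --squeeze 25

```text
t: 6.68
tool_pos: [0.4573, 0.1356, 0.0352]
orientation: [-2.247, -0.373, 0.168]
force: [1.8, -4.4, 6.0]
grip_width: 0.296
```

Run:
```python
from h import *
st()
d=snap('wrist','w4')
```

```text
t 6.67 p [0.4573 0.1356 0.0352] x [0.947 0.321 0.004] z [-0.243  0.724 -0.645] q [-0.29  0.73  1.87  0.73  1.23 -1.12] F [ 1.8 -4.4  6. ] g 0.296
```

View pics/w4.png

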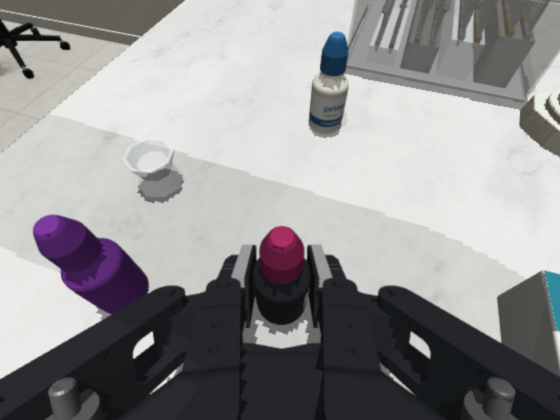

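```bash
cat > tgt.py <<'E'
from h import *
yaw=np.radians(108.8);u=np.array([np.cos(yaw),np.sin(yaw),0]);up=np.array([0,0,1.]);cy=np.cross(up,u)
c,s=np.cos(np.radians(20)),np.sin(np.radians(20))
cx=c*u+s*up;cz=-s*u+c*up
CO=np.array([.498,-.0997,0])+.02*u+.078*up
E
python3 - <<'E'
from tgt import *
import pickle
p,R=frame()
# bottle centre rel. to tool
B=np.array([.4535,.1412,.034]); rel=R.inv().apply(B-p); bz=R.inv().apply(up); print('rel',rel,'bz',bz)
pickle.dump((rel,bz),open('rel.pkl','wb'))
print('up in tool',R.inv().apply(up))
# final R: bz->cx, tool x ~ -cy
def Rfin():
    x=-cy
    # tool frame basis: bz', xt', third
    A=np.array([bz,np.cross(bz,[1,0,0])/np.linalg.norm(np.cross(bz,[1,0,0])),np.zeros(3)]);A[2]=np.cross(A[0],A[1])
    W=np.array([cx,np.cross(cx,x),np.zeros(3)]);W[2]=np.cross(W[0],W[1])
    return Ro.from_matrix(W.T@A)
Rf=Rfin();print(Rf.as_matrix())
for h in (.12,.05,0): 
    P=CO-.006*cx+h*cz-Rf.apply(rel);print(h,P);go(P,Rf)
E
```

```text
rel [-0.00179737 -0.00327487  0.00579874] bz [ 0.00400497 -0.76405557 -0.645138  ]
up in tool [ 0.00400497 -0.76405557 -0.645138  ]
[[ 0.94542884  0.30538483  0.1135976 ]
 [ 0.32582577 -0.88756663 -0.32567323]
 [ 0.00136978  0.34491389 -0.93863333]]
0.12 [ 0.50863889 -0.12538968  0.1952859 ]
ROW [-2.443, -0.008, -0.009] [-0.173, 0.238, -1.524]
0.05 [ 0.5009234  -0.10272556  0.12950741]
ROW [-2.443, -0.008, -0.009] [-0.174, 0.413, -1.22]
0 [ 0.49541233 -0.08653691  0.08252278]
ROW [-2.443, -0.008, -0.009] [-0.175, 0.537, -1.003]
```

Request:
play_rows --rows '[[[0,0,0,0,-0.15,-0.12,1],[0,0,0,0,-0.38,-0.32,1],[0,0,0,0,-0.57,-0.48,1],[0,0,0,0,-0.65,-0.55,1]]]' --squeeze 25

```text
t: 7.22
tool_pos: [0.4569, 0.1352, 0.2078]
orientation: [-2.248, -0.375, 0.164]
force: [0.1, 0.3, -0.8]
grip_width: 0.296
```

Run:
```python
from tgt import *
import pickle
st();snap('wrist','w5')
```

```text
t 7.22 p [0.4569 0.1352 0.2078] x [0.947 0.321 0.007] z [-0.241  0.724 -0.647] q [-0.29  0.46  1.77  0.68  1.52 -0.87] F [ 0.1  0.3 -0.8] g 0.296
```

View pics/w5.png

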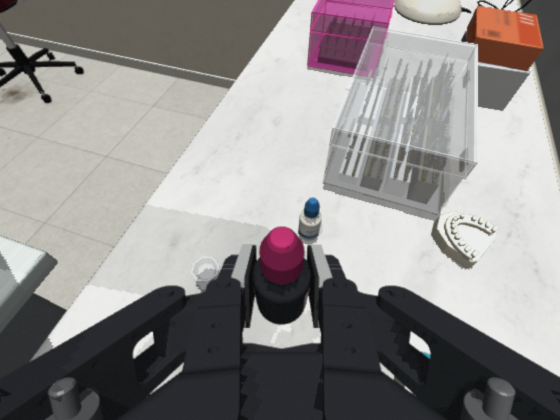

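Lifted; the bottle is held squarely (cap (282,250), same view as when gripped). I'll check the in-hand pose by overlay.

Run:
```python
from tgt import *
import pickle
p,R=frame();rel,bz=pickle.load(open('rel.pkl','rb'));rel=np.array([0,rel[1],rel[2]])
d=ctrl.read_camera('wrist')
im=d['pixels'][180:360,200:360,::-1];k=4;im=cv2.resize(im,None,fx=k,fy=k,interpolation=cv2.INTER_CUBIC)
B=p+R.apply(rel);b=R.apply(bz);e1=np.cross(b,R.as_matrix()[:,0]);e1/=np.linalg.norm(e1);e2=np.cross(b,e1)
for a,r,col in ((-.034,.013,(0,255,0)),(.013,.013,(0,255,255)),(.013,.009,(255,0,0)),(.034,.009,(255,0,255))):
    pts=[]
    for t in np.linspace(0,6.283,40):
        q=proj(d,B+a*b+r*(np.cos(t)*e1+np.sin(t)*e2));pts.append([(q[0]-200+.5)*k,(q[1]-180+.5)*k])
    cv2.polylines(im,[np.int32(pts)],True,col,1)
cv2.imwrite('pics/w5o.png',im)
```

```text
(no output)
```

View pics/w5o.png

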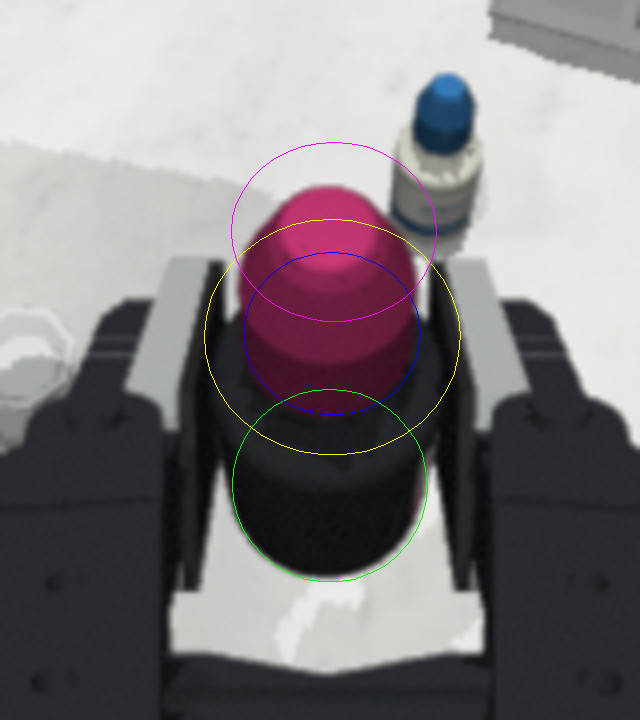

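```bash
cat >> tgt.py <<'E'
bz=np.array([.002,-.764,-.645]);rel=np.array([0,-.0035,.0055])
def Rfin(bz=bz):
    x=-cy
    A=np.array([bz,np.cross(bz,[1,0,0])/np.linalg.norm(np.cross(bz,[1,0,0])),np.zeros(3)]);A[2]=np.cross(A[0],A[1])
    W=np.array([cx,np.cross(cx,x)/np.linalg.norm(np.cross(cx,x)),np.zeros(3)]);W[2]=np.cross(W[0],W[1])
    return Ro.from_matrix(W.T@A)
def P(h,x=-.006): return CO+x*cx+h*cz-Rfin().apply(rel)
E
python3 - <<'E'
from tgt import *
R=Rfin();p,R0=frame();P1=P(.1);print(P1)
go(P1,R); go(p+(P1-p)*.41+[0,0,.01],R0*Ro.from_rotvec((R0.inv()*R).as_rotvec()*.41))
E
```

```text
[ 0.50483967 -0.11979681  0.17628673]
ROW [-2.438, -0.017, -0.002] [-0.186, 0.947, -0.879]
ROW [-1.0, -0.007, -0.001] [-0.076, 0.35, -0.393]
```

Request:
play_rows --rows '[[[-0.34,0,0,-0.02,0.12,-0.13,1],[-0.68,0,0,-0.05,0.24,-0.26,1],[-1,0,0,-0.076,0.35,-0.39,1],[-1,0,0,-0.076,0.35,-0.39,1]]]'

```text
t: 7.82
tool_pos: [0.4763, 0.0314, 0.2043]
orientation: [-2.739, -0.456, 0.072]
force: [-0.9, 0.2, -0.6]
grip_width: 0.293
```

Run:
```python
from tgt import *
st()
R=Rfin();p,R0=frame();P1=P(.1)
go(P1,R); go(p+(P1-p)*.68,R0*Ro.from_rotvec((R0.inv()*R).as_rotvec()*.68))
```

```text
t 7.83 p [0.4763 0.0314 0.2043] x [0.947 0.322 0.009] z [-0.108  0.342 -0.933] q [-0.25  0.3   1.72  0.32  1.33 -0.69] F [-0.9  0.2 -0.6] g 0.293
ROW [-1.438, -0.017, -0.003] [-0.11, 0.761, -0.144]
ROW [-0.978, -0.011, -0.002] [-0.075, 0.517, -0.098]
```

Request:
play_rows --rows '[[[-0.34,0,0,-0.02,0.18,-0.05,1],[-0.68,-0.01,0,-0.05,0.36,-0.08,1],[-0.98,-0.01,0,-0.075,0.52,-0.1,1],[-0.98,-0.01,0,-0.075,0.52,-0.1,1]]]'

```text
t: 8.32
tool_pos: [0.4933, -0.0704, 0.1828]
orientation: [2.985, 0.497, 0.026]
force: [-0.9, 1.2, -0.6]
grip_width: 0.299
```

Run:
```python
from tgt import *
st(); go(P(.1),Rfin())
```

```text
t 8.32 p [ 0.4933 -0.0704  0.1828] x [ 0.946  0.324 -0.002] z [ 0.036 -0.111 -0.993] q [-0.15  0.25  1.8  -0.12  1.04 -0.42] F [-0.9  1.2 -0.6] g 0.299
ROW [-0.47, 0.005, 0.002] [-0.025, 0.247, 0.062]
```

Request:
play_rows --rows '[[[-0.25,0,0,-0.012,0.13,0.03,1],[-0.47,0,0,-0.025,0.247,0.062,1],[-0.47,0,0,-0.025,0.247,0.062,1],[-0.47,0,0,-0.025,0.247,0.062,1]]]'

```text
t: 8.82
tool_pos: [0.5046, -0.1191, 0.1756]
orientation: [2.759, 0.459, 0.076]
force: [1.0, 0.9, -0.8]
grip_width: 0.297
```

Run:
```python
from tgt import *
from ov import draw
import pickle
st(); go(P(.04),Rfin()); go(P(.003),Rfin())
d=ctrl.read_camera('wrist'); snap('wrist','w6')
draw(d,.498,-.0997,yaw,'ov6',(100,290,190,370),k=3)
snap('scene','s6')
for c in('wrist','scene','top'):
  ctrl.read_camera(c)
  for n in ['bond_center','cradle','stop_face','pusher_face','cam_axis','cam_knob']:
    print(c,n,[(np.round(r['centre'],4).tolist(),round(r['confidence'],2)) for r in ctrl.pinpoint(c,n)][:3])
```

```text
t 8.82 p [ 0.5046 -0.1191  0.1756] x [ 0.946  0.323 -0.003] z [ 0.107 -0.324 -0.94 ] q [-0.11  0.27  1.86 -0.41  0.9  -0.2 ] F [ 1.   0.9 -0.8] g 0.297
ROW [-0.009, 0.008, 0.001] [0.001, -0.188, 0.228]
ROW [-0.009, 0.008, 0.001] [0.002, -0.307, 0.37]
wrist bond_center [([0.5056, -0.1185, 0.1627], 0.64)]
wrist cradle [([0.4889, -0.0813, 0.0779], 0.66)]
wrist stop_face [([0.4775, -0.0548, 0.0859], 0.74)]
wrist pusher_face [([0.5036, -0.1233, 0.0635], 0.74)]
wrist cam_axis [([0.522, -0.1615, 0.0932], 0.65)]
wrist cam_knob [([0.4754, -0.1842, 0.0976], 0.85), ([0.4979, -0.0999, -0.0009], 0.31)]
scene bond_center [([0.5079, -0.1189, 0.1708], 0.66), ([0.3693, 0.1177, 0.0375], 0.62)]
scene cradle [([0.4935, -0.0799, 0.0783], 0.95)]
scene stop_face [([0.4827, -0.0522, 0.0861], 0.94)]
scene pusher_face [([0.506, -0.1216, 0.0632], 0.47)]
scene cam_axis [([0.5233, -0.1615, 0.0947], 0.59)]
scene cam_knob [([0.4704, -0.1824, 0.089], 0.82)]
top bond_center [([0.3742, 0.114, 0.0374], 0.6), ([0.5001, -0.1137, 0.1697], 0.59)]
top cradle []
top stop_face []
top pusher_face []
top cam_axis [([0.5203, -0.163, 0.0986], 0.43)]
top cam_knob [([0.4735, -0.1787, 0.094], 0.56)]
```

View pics/w6.png

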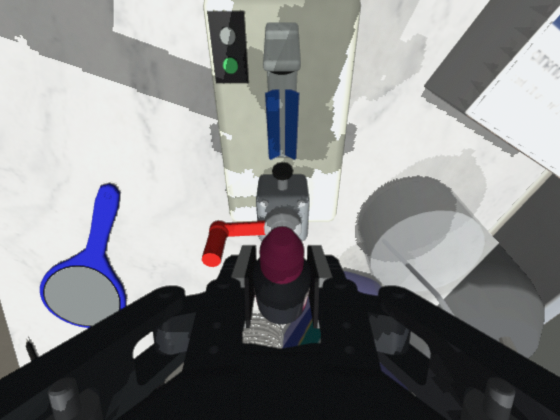

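View pics/ov6.png

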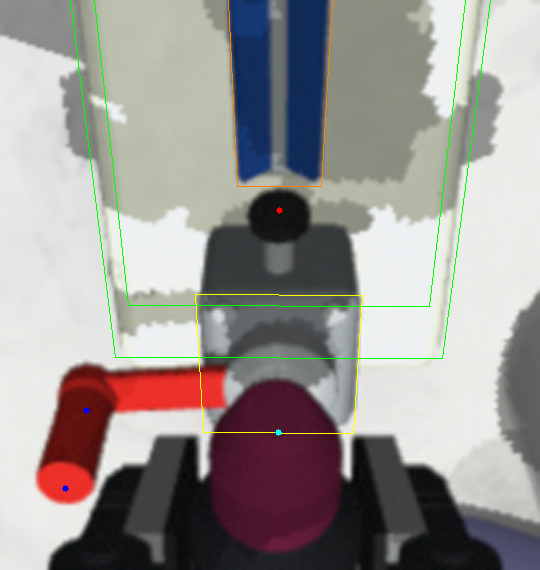

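Overlay agrees within about 1 mm: trough end at row 182 vs 186, pusher centred at (279,212). Lowering along the cradle normal.

Request:
play_rows --rows '[[[0,0,0,0,-0.06,0.075,1],[0,0,0,0,-0.13,0.15,1],[0,0,0,0,-0.188,0.228,1],[0,0,0,0,-0.188,0.228,1]]]'

```text
t: 10.52
tool_pos: [0.4972, -0.101, 0.1193]
orientation: [2.756, 0.461, 0.074]
force: [0.4, -1.0, -0.7]
grip_width: 0.295
```

Run:
```python
from tgt import *
from ov import draw
st(); go(P(.01),Rfin()); go(P(.001),Rfin())
d=ctrl.read_camera('wrist'); snap('wrist','w7')
d=snap('scene','s7')
im=d['pixels'][140:250,270:400,::-1];cv2.imwrite('pics/s7c.png',cv2.resize(im,None,fx=5,fy=5,interpolation=cv2.INTER_CUBIC))
```

```text
t 10.53 p [ 0.4972 -0.101   0.1193] x [ 0.946  0.325 -0.006] z [ 0.107 -0.326 -0.939] q [-0.07  0.34  1.95 -0.47  0.77 -0.07] F [ 0.4 -1.  -0.7] g 0.295
ROW [-0.003, 0.011, 0.006] [0.007, -0.097, 0.111]
ROW [-0.003, 0.011, 0.006] [0.007, -0.126, 0.146]
```

View pics/w7.png

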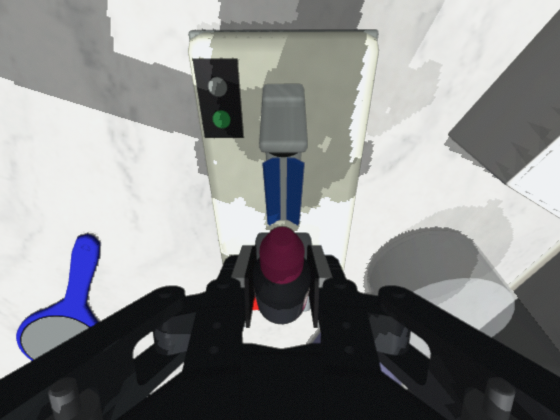

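View pics/s7c.png

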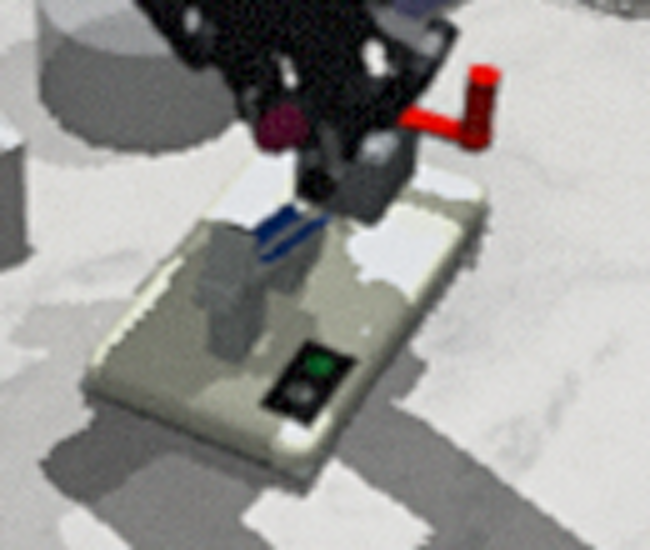

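Request:
play_rows --rows '[[[0,0.01,0,0.005,-0.05,0.055,1],[0,0.01,0,0.005,-0.097,0.111,1],[0,0.01,0,0.005,-0.097,0.111,1],[0,0.01,0,0.005,-0.097,0.111,1]]]'

```text
t: 11.18
tool_pos: [0.4969, -0.0912, 0.0938]
orientation: [2.755, 0.461, 0.088]
force: [-0.1, -0.8, 0.1]
grip_width: 0.294
```

Run:
```python
from tgt import *
from ov import draw
st(); go(P(.001),Rfin());go(P(-.001),Rfin())
d=ctrl.read_camera('wrist'); 
im=d['pixels'][120:330,190:370,::-1];cv2.imwrite('pics/w8c.png',cv2.resize(im,None,fx=3,fy=3,interpolation=cv2.INTER_CUBIC))
d=ctrl.read_camera('scene')
im=d['pixels'][140:250,270:400,::-1];cv2.imwrite('pics/s8c.png',cv2.resize(im,None,fx=5,fy=5,interpolation=cv2.INTER_CUBIC))
```

```text
t 11.18 p [ 0.4969 -0.0912  0.0938] x [0.945 0.326 0.004] z [ 0.116 -0.325 -0.938] q [-0.05  0.38  1.98 -0.51  0.71  0.01] F [-0.1 -0.8  0.1] g 0.294
ROW [0.001, -0.008, 0.002] [-0.009, -0.038, 0.042]
ROW [0.001, -0.008, 0.002] [-0.009, -0.044, 0.05]
```

View pics/w8c.png

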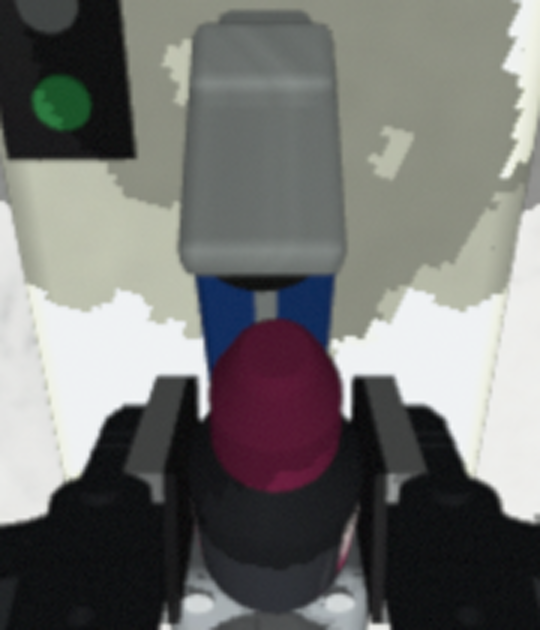

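View pics/s8c.png

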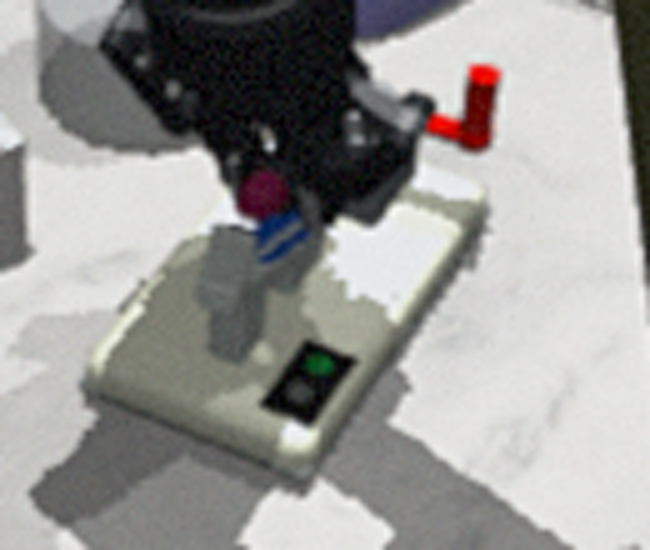

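The bottle sits about 1.5 mm to the right of the trough (col 276 vs 266), which agrees with the measured pose error. Correcting while lowering.

Request:
play_rows --rows '[[[0,-0.01,0,-0.01,0,0,1],[0,-0.01,0,-0.01,-0.02,0.022,1],[0,-0.01,0,-0.01,-0.038,0.042,1],[0,-0.01,0,-0.01,-0.038,0.042,1]]]'

```text
t: 11.78
tool_pos: [0.4936, -0.0877, 0.083]
orientation: [2.754, 0.46, 0.081]
force: [0.0, 0.4, -0.3]
grip_width: 0.296
```

Run:
```python
from tgt import *
st(); go(P(.000),Rfin());go(P(-.002),Rfin())
d=ctrl.read_camera('wrist'); 
im=d['pixels'][120:330,190:370,::-1];cv2.imwrite('pics/w9c.png',cv2.resize(im,None,fx=3,fy=3,interpolation=cv2.INTER_CUBIC))
```

```text
t 11.78 p [ 0.4936 -0.0877  0.083 ] x [ 0.946  0.325 -0.001] z [ 0.111 -0.327 -0.938] q [-0.04  0.4   2.   -0.53  0.69  0.04] F [ 0.   0.4 -0.3] g 0.296
ROW [0.001, 0.002, 0.003] [0.001, -0.002, 0.003]
ROW [0.001, 0.002, 0.003] [0.001, -0.009, 0.011]
```

View pics/w9c.png

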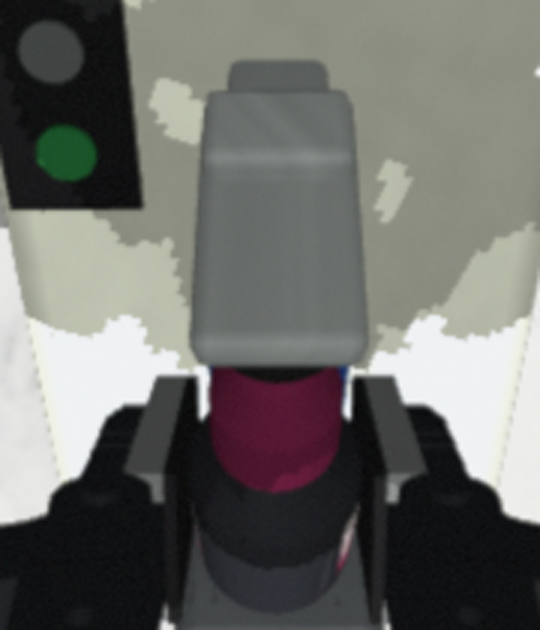

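Request:
play_rows --rows '[[[0,0,0,-0.001,-0.005,0.006,1],[0,0,0,-0.001,-0.01,0.012,1],[0,0,0,-0.001,-0.01,0.012,1]]]'

```text
t: 12.2
tool_pos: [0.4942, -0.0875, 0.082]
orientation: [2.752, 0.46, 0.084]
force: [-2.8, -0.3, 13.7]
grip_width: 0.301
```

Run:
```python
from tgt import *
st(); go(P(.000),Rfin());go(P(-.004),Rfin())
```

```text
t 12.2 p [ 0.4942 -0.0875  0.082 ] x [0.946 0.325 0.001] z [ 0.114 -0.329 -0.937] q [-0.03  0.4   2.   -0.54  0.68  0.05] F [-2.8 -0.3 13.7] g 0.301
ROW [0.007, -0.001, 0.003] [-0.002, -0.0, -0.002]
ROW [0.007, -0.001, 0.003] [-0.002, -0.013, 0.014]
```

Contact at 13.7 N, so the bottle is seated at the expected depth. I'll relieve the load slightly and open.

Request:
play_rows --rows '[[[0,0,0,0,0.004,-0.004,1],[0,0,0,0,0.004,-0.004,0.6],[0,0,0,0,0.004,-0.004,0.5],[0,0,0,0,0.004,-0.004,0.4],[0,0,0,0,0.004,-0.004,0.4]]]'

```text
t: 12.82
tool_pos: [0.4942, -0.0879, 0.0829]
orientation: [2.752, 0.46, 0.083]
force: [0.6, 1.1, -0.2]
grip_width: 0.599
```

Run:
```python
from tgt import *
st()
d=ctrl.read_camera('wrist'); 
im=d['pixels'][120:330,190:370,::-1];cv2.imwrite('pics/w10c.png',cv2.resize(im,None,fx=3,fy=3,interpolation=cv2.INTER_CUBIC))
```

```text
t 12.82 p [ 0.4942 -0.0879  0.0829] x [0.946 0.326 0.   ] z [ 0.114 -0.329 -0.938] q [-0.04  0.4   2.   -0.54  0.69  0.04] F [ 0.6  1.1 -0.2] g 0.599
```

View pics/w10c.png

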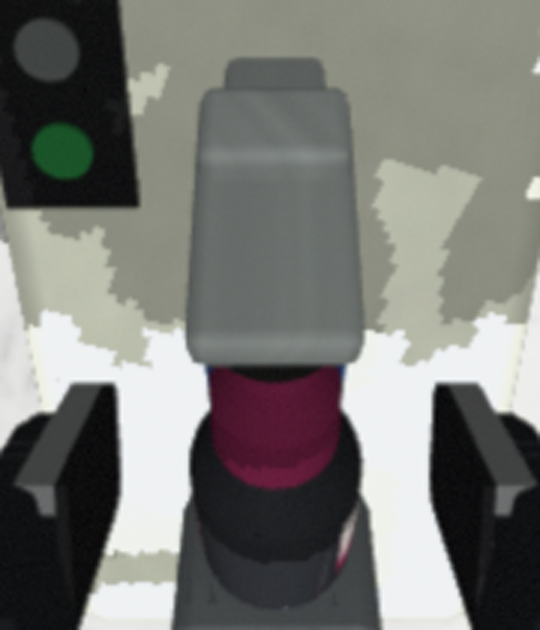

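Request:
play_rows --rows '[[[0,0,0,0,0,-0.1,0.4],[0,0,0,0,0,-0.3,0.4],[0,0,0,0,0,-0.55,0.4],[0,0,0,0,0,-0.6,0.4]]]'

```text
t: 13.38
tool_pos: [0.4822, -0.0477, 0.1984]
orientation: [2.751, 0.46, 0.092]
force: [0.5, -0.3, -0.1]
grip_width: 0.603
```

Run:
```python
from tgt import *
from ov import draw
st()
d=snap('wrist','w11')
draw(d,.498,-.0997,yaw,'ov11',(190,380,190,370),k=3,cam=.05)
for c in('wrist','scene','top'):
  ctrl.read_camera(c)
  for n in ['bond_center','cam_axis','cam_knob']:
    for r in ctrl.pinpoint(c,n)[:3]:
        v=np.array(r['centre'])-CO;print(c,n,np.round(r['centre'],4),'cradle',np.round([v@cx,v@cy,v@cz],4),round(r['confidence'],2))
```

```text
t 13.38 p [ 0.4822 -0.0477  0.1984] x [0.945 0.327 0.006] z [ 0.12  -0.328 -0.937] q [ 0.05  0.21  1.88 -0.41  0.98 -0.06] F [ 0.5 -0.3 -0.1] g 0.603
wrist bond_center [ 0.4918 -0.0859  0.0734] cradle [-0.0062  0.0014 -0.0026] 0.68
wrist cam_axis [ 0.5216 -0.1639  0.0938] cradle [-0.0776 -0.0017  0.0451] 0.58
wrist cam_knob [ 0.4779 -0.1825  0.0967] cradle [-0.08    0.0457  0.049 ] 0.72
scene bond_center [ 0.496  -0.0904  0.0742] cradle [-0.0112 -0.0011  0.    ] 0.57
scene bond_center [0.369  0.1168 0.0346] cradle [ 0.198   0.0523 -0.1183] 0.56
scene cam_axis [ 0.5212 -0.1627  0.0963] cradle [-0.0756 -0.0017  0.047 ] 0.79
scene cam_knob [ 0.4735 -0.1839  0.0937] cradle [-0.0809  0.0503  0.0462] 0.54
top bond_center [ 0.4903 -0.0854  0.0744] cradle [-0.005   0.0027 -0.002 ] 0.54
top cam_axis [ 0.5217 -0.1635  0.0963] cradle [-0.0765 -0.0019  0.0473] 0.53
top cam_knob [ 0.4717 -0.1819  0.0936] cradle [-0.0786  0.0514  0.0452] 0.75
```

View pics/w11.png

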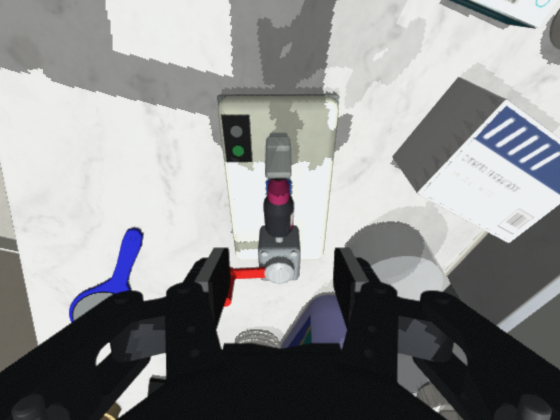

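View pics/ov11.png

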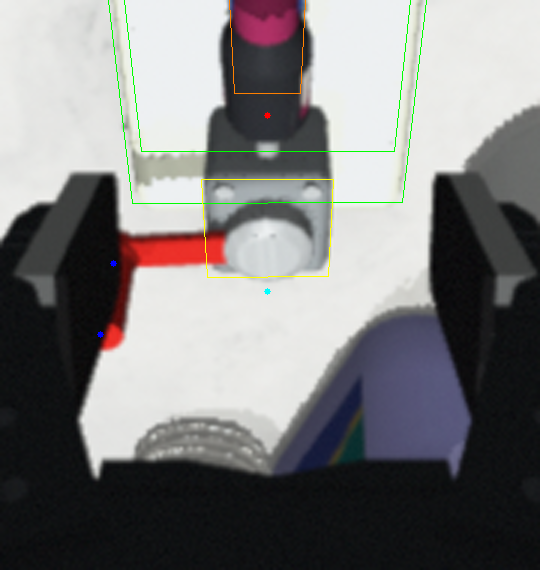

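The bottle is lying in the cradle, cap uphill, about 6 mm from the stop. Wrist pixels are cap (278,190) and body (278,215), and the lever is still open. For the lever, I'll push the knob with closed fingers, tool pointing straight down and turning with the lever.

```bash
cat >> tgt.py <<'E'
AX=np.array([.5203,-.1628,.0]); 
def K(th,d,z=.111,r=.05):
    rr=np.cos(th)*cy-np.sin(th)*u; t=np.cross(up,rr)
    return AX+r*rr-d*t+z*up, mk([0,0,-1],np.cross(t,[0,0,-1]))   # tool y = t
E
python3 - <<'E'
from tgt import *
p,R=K(.05,.035,.2);print(p,R.as_matrix()); go(p,R)
d=snap('top','t2')
im=d['pixels'][90:270,260:500,::-1];cv2.imwrite('pics/t2c.png',cv2.resize(im,None,fx=3,fy=3,interpolation=cv2.INTER_CUBIC))
E
```

```text
[ 0.46091087 -0.1487312   0.2       ] [[ 0.92935962  0.36917569  0.        ]
 [ 0.36917569 -0.92935962  0.        ]
 [ 0.          0.         -1.        ]]
ROW [0.71, 0.017, -0.093] [-0.255, 0.423, 0.13]
```

View pics/t2c.png

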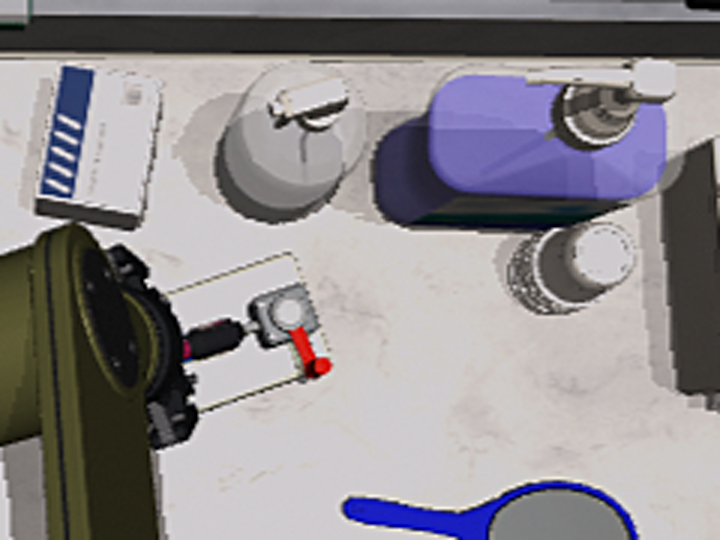

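Top view: hub at (290,310), knob at (318,367). The knob's end position will be near (335,295), about 90 mm from the soap and clear of it.

Request:
play_rows --rows '[[[0.3,0,-0.04,-0.1,0.12,0,1],[0.6,0,-0.08,-0.2,0.25,0.05,1],[0.71,0.017,-0.09,-0.255,0.423,0.13,1],[0.71,0.017,-0.09,-0.255,0.423,0.13,1],[0.71,0.017,-0.09,-0.255,0.423,0.13,1]]]'

```text
t: 14.7
tool_pos: [0.4605, -0.1488, 0.1998]
orientation: [-3.086, -0.586, 0.001]
force: [-0.9, 0.9, -0.3]
grip_width: 0.004
```

Run:
```python
from tgt import *
st()
go(*K(.05,.035,.111))
d=snap('wrist','w12'); snap('scene','s12')
im=d['pixels'][:,:,::-1].copy()
for r in ctrl.pinpoint('wrist','cam_knob')[:2]: print(r)
for th in (0,.05,.1):
  for z in (.082,.11):
    q=proj(d,K(th,0,z)[0]);cv2.circle(im,(int(q[0]),int(q[1])),2,(0,255,0),-1)
q=proj(d,AX+.096*up);cv2.circle(im,(int(q[0]),int(q[1])),2,(255,255,0),-1)
cv2.imwrite('pics/w12o.png',im)
```

```text
t 14.7 p [ 0.4605 -0.1488  0.1998] x [ 0.93   0.367 -0.   ] z [-0.001  0.    -1.   ] q [-0.4   0.24  1.77  0.    1.14 -0.78] F [-0.9  0.9 -0.3] g 0.004
ROW [-0.001, 0.001, -0.005] [0.002, 0.001, 0.444]
```

View pics/w12o.png

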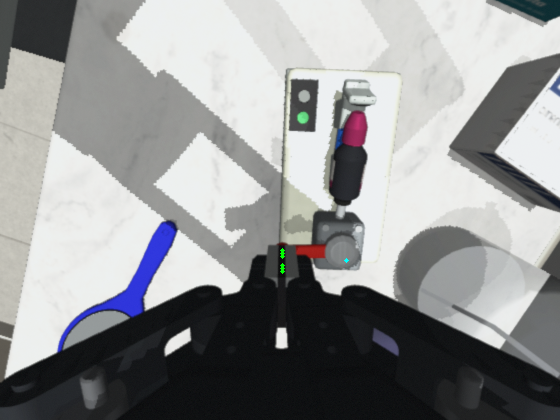

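Request:
play_rows --rows '[[[0,0,0,0,0,0.15,1],[0,0,0,0,0,0.3,1],[0,0,0,0,0,0.444,1],[0,0,0,0,0,0.444,1]]]'

```text
t: 15.35
tool_pos: [0.459, -0.1449, 0.1096]
orientation: [-3.081, -0.596, 0.007]
force: [0.1, -0.2, 1.2]
grip_width: -0.001
```

Run:
```python
from tgt import *
st()
snap('wrist','w13');d=snap('scene','s13')
im=d['pixels'][130:240,290:400,::-1];cv2.imwrite('pics/s13c.png',cv2.resize(im,None,fx=5,fy=5,interpolation=cv2.INTER_CUBIC))
for th in (0.1,.2,.3,.4,.5): go(*K(th,.018))
```

```text
t 15.35 p [ 0.459  -0.1449  0.1096] x [ 0.928  0.373 -0.004] z [-0.005  0.002 -1.   ] q [-0.39  0.35  1.89  0.    0.91 -0.78] F [ 0.1 -0.2  1.2] g -0.001
ROW [-0.001, 0.0, -0.094] [-0.01, 0.109, 0.003]
ROW [-0.001, 0.0, -0.294] [-0.016, 0.135, 0.003]
ROW [-0.001, 0.0, -0.494] [-0.02, 0.161, 0.003]
ROW [-0.001, 0.0, -0.694] [-0.021, 0.188, 0.003]
ROW [-0.001, 0.0, -0.894] [-0.02, 0.214, 0.003]
```

View pics/s13c.png

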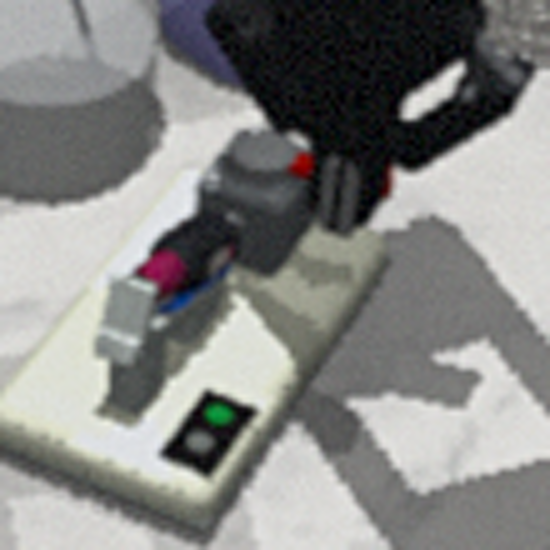

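View pics/w13.png

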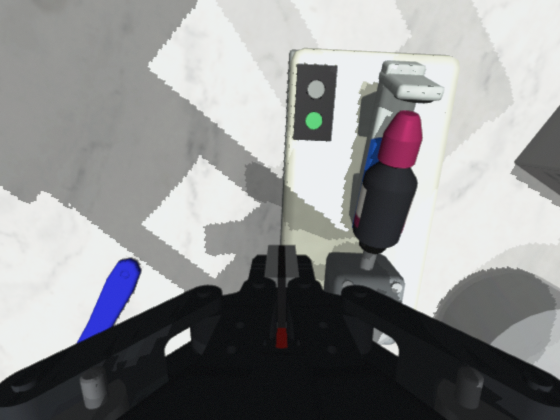

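The fingers stand uphill of the knob: scene crop fingers (340,190), knob red at (385,180). The bottle lies in the cradle. Pushing now.

Request:
play_rows --rows '[[[0,0,-0.05,-0.01,0.05,0.003,1],[0,0,-0.09,-0.01,0.109,0.003,1],[0,0,-0.29,-0.016,0.135,0.003,1],[0,0,-0.49,-0.02,0.161,0.003,1],[0,0,-0.69,-0.021,0.188,0.003,1]]]'

```text
t: 16.08
tool_pos: [0.4716, -0.1827, 0.1121]
orientation: [-2.935, -1.12, -0.002]
force: [-0.8, 2.5, 0.9]
grip_width: 0.001
```

Run:
```python
from tgt import *
st()
d=ctrl.read_camera('scene')
im=d['pixels'][130:240,290:400,::-1];cv2.imwrite('pics/s14c.png',cv2.resize(im,None,fx=5,fy=5,interpolation=cv2.INTER_CUBIC))
for th in (.5,.6,.7,.8,.85): go(*K(th,.018))
```

```text
t 16.07 p [ 0.4716 -0.1827  0.1121] x [0.746 0.666 0.001] z [ 0.001  0.001 -1.   ] q [-0.45  0.37  1.84  0.    0.93 -1.18] F [-0.8  2.5  0.9] g 0.001
ROW [0.003, -0.002, -0.192] [-0.009, 0.019, 0.006]
ROW [0.003, -0.002, -0.392] [-0.014, 0.045, 0.006]
ROW [0.003, -0.002, -0.592] [-0.017, 0.071, 0.006]
ROW [0.003, -0.001, -0.792] [-0.017, 0.098, 0.006]
ROW [0.003, -0.001, -0.892] [-0.016, 0.111, 0.006]
```

View pics/s14c.png

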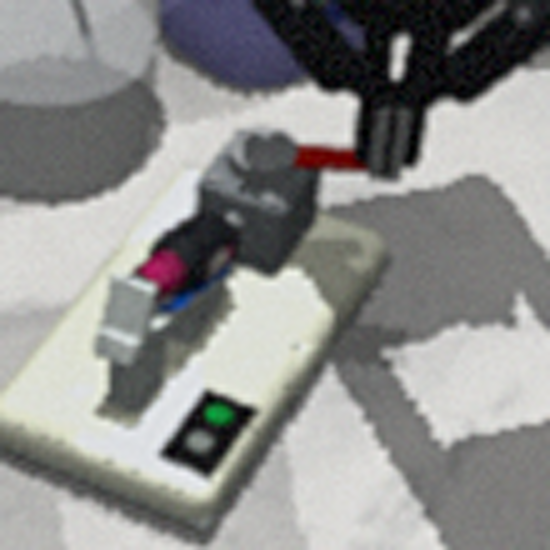

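The lever is turning with the push at about 2.6 N, as expected. Continuing.

Request:
play_rows --rows '[[[0,0,-0.19,-0.009,0.019,0.005,1],[0,0,-0.39,-0.014,0.045,0.005,1],[0,0,-0.59,-0.017,0.071,0.005,1],[0,0,-0.79,-0.017,0.098,0.005,1],[0,0,-0.89,-0.016,0.111,0.005,1]]]'

```text
t: 16.75
tool_pos: [0.4846, -0.202, 0.1118]
orientation: [2.612, 1.744, 0.002]
force: [-1.2, 2.4, 0.9]
grip_width: -0.002
```

Run:
```python
from tgt import *
st()
for th in (.9,1,1.1,1.2,1.3): go(*K(th,.018))
```

```text
t 16.75 p [ 0.4846 -0.202   0.1118] x [0.383 0.924 0.001] z [ 0.002  0.    -1.   ] q [-0.48  0.39  1.8   0.    0.95 -1.65] F [-1.2  2.4  0.9] g -0.002
ROW [0.003, -0.001, -0.101] [-0.005, 0.012, 0.004]
ROW [0.003, -0.001, -0.301] [-0.011, 0.038, 0.004]
ROW [0.003, -0.001, -0.501] [-0.015, 0.065, 0.004]
ROW [0.003, -0.001, -0.701] [-0.016, 0.091, 0.004]
ROW [0.003, -0.001, -0.901] [-0.015, 0.118, 0.004]
```

Request:
play_rows --rows '[[[0,0,-0.1,-0.005,0.012,0.004,1],[0,0,-0.3,-0.011,0.038,0.004,1],[0,0,-0.5,-0.015,0.065,0.004,1],[0,0,-0.7,-0.016,0.091,0.004,1],[0,0,-0.9,-0.015,0.118,0.004,1]]]'

```text
t: 17.38
tool_pos: [0.5048, -0.2138, 0.1116]
orientation: [2.155, 2.285, 0.001]
force: [-1.9, 0.6, 0.6]
grip_width: 0.001
```

Run:
```python
from tgt import *
st()
d=ctrl.read_camera('scene')
im=d['pixels'][130:240,290:400,::-1];cv2.imwrite('pics/s15c.png',cv2.resize(im,None,fx=5,fy=5,interpolation=cv2.INTER_CUBIC))
for th in (1.35,1.4,1.45,1.5,1.55,1.6): go(*K(th,.018))
```

```text
t 17.38 p [ 0.5048 -0.2138  0.1116] x [-0.059  0.998  0.   ] z [ 0.001  0.    -1.   ] q [-0.48  0.42  1.75  0.    0.97 -2.11] F [-1.9  0.6  0.6] g 0.001
ROW [0.004, 0.001, -0.092] [-0.002, 0.01, 0.003]
ROW [0.004, 0.001, -0.192] [-0.005, 0.023, 0.003]
ROW [0.004, 0.001, -0.292] [-0.008, 0.036, 0.003]
ROW [0.004, 0.001, -0.392] [-0.011, 0.049, 0.003]
ROW [0.004, 0.001, -0.492] [-0.012, 0.062, 0.003]
ROW [0.004, 0.001, -0.592] [-0.013, 0.075, 0.004]
```

View pics/s15c.png

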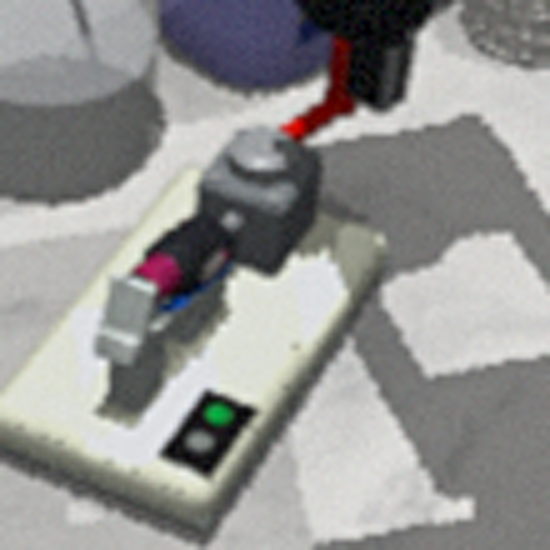

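Nearly there. The last part, going slightly past so that it meets the stop gently.

Request:
play_rows --rows '[[[0,0,-0.1,-0.003,0.012,0.003,1],[0,0,-0.2,-0.006,0.025,0.003,1],[0,0,-0.3,-0.009,0.037,0.003,1],[0,0,-0.4,-0.011,0.05,0.003,1],[0,0,-0.4,-0.011,0.055,0.003,1]]]'

```text
t: 18.05
tool_pos: [0.5166, -0.216, 0.1116]
orientation: [1.915, 2.489, 0.001]
force: [-2.4, -1.0, 2.5]
grip_width: -0.001
```

Run:
```python
from tgt import *
st()
for th in (1.52,1.55,1.6): go(*K(th,.018))
```

```text
t 18.05 p [ 0.5166 -0.216   0.1116] x [-0.256  0.967 -0.001] z [ 0.001 -0.001 -1.   ] q [-0.47  0.43  1.72  0.    0.98 -2.3 ] F [-2.4 -1.   2.5] g -0.001
ROW [0.003, 0.002, -0.036] [0.001, 0.001, 0.003]
ROW [0.002, 0.002, -0.096] [-0.002, 0.008, 0.003]
ROW [0.002, 0.002, -0.196] [-0.005, 0.021, 0.003]
```

Request:
play_rows --rows '[[[0,0,-0.05,0,0.01,0.003,1],[0,0,-0.05,0,0.02,0.003,1],[0,0,-0.05,0,0.025,0.003,1]]]'

```text
t: 18.42
tool_pos: [0.5182, -0.2159, 0.1114]
orientation: [-1.882, -2.513, 0.008]
force: [-11.7, -6.5, 8.7]
grip_width: -0.002
```

Run:
```python
from tgt import *
st();d=snap('top','t5')
im=d['pixels'][150:250,290:390,::-1];cv2.imwrite('pics/t5c.png',cv2.resize(im,None,fx=5,fy=5,interpolation=cv2.INTER_CUBIC))
```

```text
t 18.43 p [ 0.5182 -0.2159  0.1114] x [-0.281  0.96  -0.001] z [-0.005 -0.003 -1.   ] q [-0.47  0.44  1.72 -0.01  0.99 -2.32] F [-11.7  -6.5   8.7] g -0.002
```

The tool stalled with 13 N on it, so the lever is at its stop. Backing off sideways and then up.

Request:
play_rows --rows '[[[0,0,0,0,-0.05,0,1],[0,0,0,0,-0.15,0,1],[0,0,0,0,-0.2,-0.2,1],[0,0,0,0,-0.3,-0.5,1],[0,0,0,0,-0.3,-0.6,1]]]'

```text
t: 19.1
tool_pos: [0.4609, -0.2335, 0.2351]
orientation: [1.883, 2.51, -0.007]
force: [0.1, -0.2, -1.1]
grip_width: 0.001
```

Run:
```python
from tgt import *
from ov import draw
st()
for c in('wrist','scene','top'):
  d=snap(c,c+'6')
  if c=='top': draw(d,.498,-.0997,yaw,'top6c',(150,250,290,390),k=6,cam=1.52)
  if c=='scene': draw(d,.498,-.0997,yaw,'sc6c',(130,240,290,400),k=5,cam=1.52)
  for n in ['bond_center','cam_axis','cam_knob','stop_face','pusher_face']:
    for r in ctrl.pinpoint(c,n)[:3]:
        v=np.array(r['centre'])-CO;print(c,n,np.round(r['centre'],4),'cradle',np.round([v@cx,v@cy,v@cz],4),round(r['confidence'],2))
```

```text
t 19.1 p [ 0.4609 -0.2335  0.2351] x [-0.28   0.96  -0.005] z [ 0.    -0.006 -1.   ] q [-0.55  0.24  1.66 -0.01  1.24 -2.4 ] F [ 0.1 -0.2 -1.1] g 0.001
wrist bond_center [ 0.4896 -0.0818  0.0746] cradle [-0.0015  0.0022 -0.0031] 0.94
wrist cam_axis [ 0.5182 -0.163   0.0925] cradle [-0.0763  0.0013  0.0432] 0.64
wrist cam_knob [ 0.4912 -0.0799  0.0741] cradle [-0.0005  0.0001 -0.004 ] 0.29
wrist stop_face [ 0.4767 -0.0548  0.0877] cradle [ 0.0309  0.0057 -0.0009] 0.74
wrist pusher_face [ 0.5015 -0.1129  0.0718] cradle [-0.0337  0.0009  0.0057] 0.64
scene bond_center [0.3702 0.1187 0.0349] cradle [ 0.1994  0.0506 -0.1185] 0.65
scene bond_center [ 0.493  -0.0816  0.0796] cradle [-0.0006 -0.0011  0.0019] 0.54
scene cam_axis [ 0.521  -0.161   0.0969] cradle [-0.0738 -0.002   0.047 ] 0.78
scene cam_knob [ 0.5336 -0.2122  0.092 ] cradle [-0.1249  0.0026  0.0603] 0.57
scene cam_knob [ 0.5211 -0.1617  0.0947] cradle [-0.0752 -0.0019  0.0452] 0.42
scene stop_face [ 0.4775 -0.0535  0.09  ] cradle [0.0326 0.0045 0.0009] 0.58
scene stop_face [ 0.5339 -0.21    0.0969] cradle [-0.1213  0.0016  0.0643] 0.49
top bond_center [ 0.4878 -0.0796  0.0746] cradle [ 0.001   0.0032 -0.004 ] 0.79
top bond_center [0.3728 0.1192 0.0342] cradle [ 0.1989  0.048  -0.119 ] 0.58
top cam_axis [ 0.5236 -0.1627  0.0986] cradle [-0.0755 -0.0039  0.0494] 0.51
top cam_knob [ 0.5341 -0.2093  0.0953] cradle [-0.1213  0.0011  0.0626] 0.71
top cam_knob [ 0.5028 -0.1121  0.0657] cradle [-0.0355 -0.0005 -0.0002] 0.15
top stop_face [ 0.4836 -0.0518  0.091 ] cradle [ 0.0326 -0.0018  0.002 ] 0.58
top pusher_face [ 0.4921 -0.0844  0.0777] cradle [-0.0035  0.0007  0.001 ] 0.56
top pusher_face [ 0.5013 -0.1126  0.0649] cradle [-0.0357  0.001  -0.0009] 0.45
```

View pics/sc6c.png

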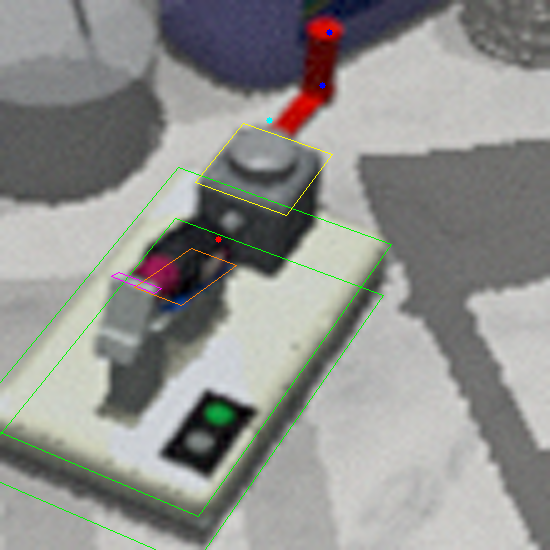

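View pics/top6c.png

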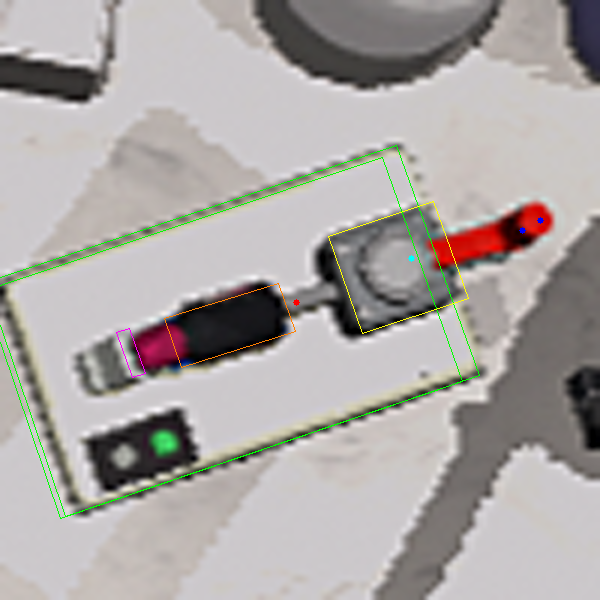

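View pics/wrist6.png

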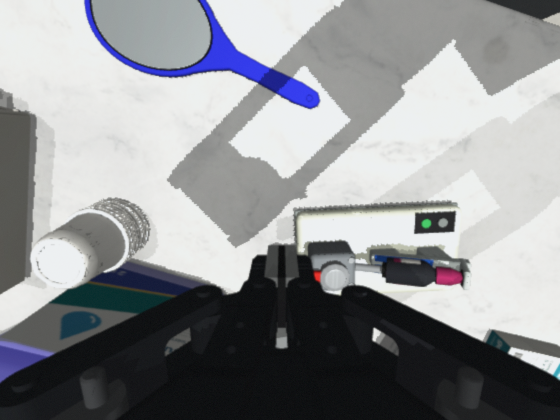

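The lever is in line with the cradle: top crop hub (395,258), knob (537,218), computed angle about 1.51 rad. The pusher rod is extended and the bottle's cap is against the stop, at about (135,350). The arm is clear, so I'll hand in.

Run:
```python
from h import *
print(ctrl.job_done())
```

```text
the job is handed in; nothing more can be done
None
```

The magenta-capped bottle is in the cradle and clamped, and the job is handed in. It finished at about 19.5 s of the 54 s allowed; no verdict was reported.

- **Laying the bottle down:** I gripped it upright at a tilt, laid it in the cradle with the cap uphill, and let go with the lever still open. It sat about 6 mm below its clamped place, which is inside the allowed range.
- **Closing the lever:** I pushed the knob round with closed fingers until it stalled at about 13 N, then backed the arm clear.
- **Last checks:** The knob position from the scene and top cameras puts the lever at about 1.51 rad. The three cameras put the bottle centre between −1.5 and +1.0 mm along the cradle. The pictures show the lever in line with the cradle and the cap against the stop.
- **Disagreement:** The cameras spread from −1 to +3 mm across the cradle and from −4 to +2 mm in height. The −4 mm reading (top camera) is right at the limit. These are within the detectors' stated error of about 4 mm, and the pictures show the bottle seated in the trough.
- **Other objects:** The gripper touched none of the purple look-alike, blue-capped bottle, dish or carton. I did not measure the last three again at the end.

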